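# Hang the ear defenders over the rail

### The arm

A 6-joint arm with a two-finger parallel gripper is mounted at the origin on a cart in front of the work surface, level with it; the furniture and walls round the work are solid. World frame = base frame: x ahead of the robot, y to its left, z up, the work surface at z = 0. Lengths are in m, angles in rad, forces in N, time in s.
With the tool pointing down it reaches from about 0.35 to 0.85 m from the base axis. Payload 8.1 kg.
Tool frame: the origin (TCP) lies between the finger pads; the fingertips stand 25 mm ahead of it and the grasp point (between the pads) lies 6 mm ahead of it; z points along the fingers, y is the line along which they close (so a half turn about z gives the same grasp; the last joint's range is limited). The gripper opens to 93 mm and grips with 3 to 60 N. Pads are 15 mm wide; open, the fingers measure 128 mm over their backs; the gripper's body (75 mm by 188 mm) begins 65 mm behind the grasp point.
Start: joints at [1.148, 0.13, 1.488, -0, 1.523, -0.085], TCP at [0.199, 0.566, 0.244] pointing down, gripper open.
Joint ranges: [-2.96, 2.96], [-0.89, 2.26], [0.02, 2.5], [-1.34, 4.48], [0, 2.73], [-2.66, 2.66]. Speed limits (rad/s): [2.39, 2.39, 2.79, 3.14, 3.14, 3.14].

### API

Orientations are given as a rotation vector (axis times angle).
In Python, from plant import robot gives the robot as it stands.
- The arm moves only by the tool arm_command, never from a script. Its argument "increments" is text: rows parted by semicolons, each of 5 numbers parted by spaces: the closure, from 0 (fully open) to 1 (shut), then the shift along the tool's x, y, z in mm, then the turn about the tool's z in rad. A call has 1 to 5 rows; each row is the pose to reach, as a shift and turn from the pose commanded when the call began, along the tool's axes at that moment; what a row does not reach only later rows make up. A row lasts 1/10 s, in which the tool goes at most 50 mm and 8.59 degrees, less where a joint would pass 70% of its speed; a pose out of reach is approached as far as the arm can. A call with a gripper value outside its range is refused whole. The fingers move at their own pace and stop on an object; "grip_force" is the grip in N (left out, the last holds). Time passes only in rows, so rows that repeat a pose let the fingers close. It gives the time, the measured TCP pose, the force, the opening and the grip force at its end, in the units of the state.
- robot.read_state(): the state, without advancing time (a new reading comes with each control period).
- robot.read_camera(name): name is "scene" or "top" or "wrist"; returns the picture (400x640x3 uint8, blue, green, red); there is no depth.
- robot.camera_model(name): a dict with "fx", "fy", "cx", "cy" (pixels), "D" ([k1, k2, p1, p2, k3] as OpenCV has them; the pictures are not rectified), "eye" and "rotation" of the camera in the world. Camera axes: x right, y down, z forward; pixel columns grow to the right and rows downward; lengths in m; the calibration is good to about 2 mm. A picture is of the moment at which its call begins: read the wrist's pose just before it. camera_model takes no time and is no camera call; for the wrist camera it gives the pose at the moment of the call.
- robot.close_job(): hands the job in; it is judged then, once.
The state is a dict: "t": time; "q": joint angles; "dq": joint speeds; "joint_torque": joint torques, N m; "tool_pos": TCP position; "orientation": TCP orientation; "force": force on the tool from outside, world axes, zero at the start; "wrist_torque": the same for the moment, N m; "opening": finger opening in m; "gripper_force": force on a finger pad.
Only numpy, scipy, OpenCV 4.12 (cv2) and the standard library are available. Lean on these libraries where they do the work, as an engineer would, in place of code of your own. Each camera call takes 0.05 s, during which the arm holds its last target. There are 200 camera calls.

### The job

The noisy run is over: take the yellow ear defenders off the sloping stand and hang them over the horizontal bar of the rail, the headband's crown resting across the bar near its middle and one ear cup hanging on each side of it. Set them down on the bar gently, without banging it, let go and leave them hanging still. Leave the other things on the bench where they are.

Things in the scene. Friction and masses are not known exactly. Their poses are not given: they have to be found in the camera images.
- ear_defenders: Rigid ear defenders, 0.22 kg, 158 mm high: two yellow cups 70 x 33 x 74 mm (x, y, z), inner faces 84 mm, outer 150 mm apart, joined by a blue arched headband. Origin: midway between the cups' undersides. z points to the crown, the arch lies in the y-z plane, x runs across the band's 32 mm width (grip direction). At the start z leans 35 degrees from vertical.
- crown_top (a point): Top of the headband at its crown, 158 mm above the ear defenders' origin along their z. Band and the grey cushion under it are 32 mm wide (x) and together 24 mm thick here; the arch is free on both sides, so it can be gripped across its width. Axes as the ear defenders'.
- crown_seat (a point): Underside of the cushion at the crown, 24 mm below crown_top: the place that rests on the bar. Axes as the ear defenders'.
- stand: Fixed sloping aluminium stand, 150 x 178 mm, about 105 mm high; origin at bench level under the ear defenders' origin. Its two back panels, 81 mm long, lean 35 degrees toward its own -x; the cups rest against them on a sloping ledge with a 9 mm lip. The ear defenders come off along their own z.
- rail: Fixed rail: a round steel bar 18 mm thick and 260 mm long, along the rail's y, on two posts 230 mm apart that stand on a grey base 110 x 280 x 10 mm. Origin: centre of the base at bench level. Bar axis 175 mm above the bench.
- bar_top (a point): Middle of the bar, on its upper side, 184 mm above the bench. y runs along the bar, z up.
- lab_timer: Loose white bench timer, 60 x 64 x 16 mm, lying on the bench; origin under its centre. To be left alone.
- cover_glass_box: Loose small white and blue box, 32 x 32 x 22 mm, on the bench; origin under its centre. To be left alone.

How it is judged:
By the outcome, as a careful person would: the job done as asked, in the order asked, and still so for the second after the job is handed in, with the robot touching nothing.
It also fails if it takes over 43 s, if anything falls off the work surface, if the arm or the gripper's body presses on something with over 40 N, if the wrist force passes 120 N, or if a joint passes its speed limit or range.

## Working session

There is one attempt and no reset: what is moved stays moved. The work goes in short steps, Python scripts to look and compute and a tool call to move; the robot and the scene stay as the last step left them, time stands still between calls to the robot, and variables do not carry over. Pictures are saved under pics/ and viewed, at most 10 in all, crops included, and the job is handed in when it is done.

Besides the shell and the picture viewer there is one more tool, called as name(argument=value, ...) on one line, values as JSON. arm_command: Moves the arm, as the interface text tells. Its arguments: {"type":"object","properties":{"increments":{"type":"string"},"grip_force":{"type":"number"}},"required":["increments"]}

```bash
ls; mkdir -p pics
python3 - <<'E'
from plant import robot
import cv2,numpy as np
np.set_printoptions(precision=4,suppress=True)
for n in("scene","top"):
    m=robot.camera_model(n);print(n,m);im=robot.read_camera(n);cv2.imwrite(f"pics/{n}0.png",im)
s=robot.read_state();print(s)
E
```

```text
pics
scene {'fx': 397.7715440076033, 'fy': 397.7715440076033, 'cx': 316.03925845509724, 'cy': 205.59109026506374, 'D': array([-0.0296,  0.    ,  0.    ,  0.    ,  0.    ]), 'eye': array([ 0.1317, -0.4689,  0.7879]), 'rotation': array([-2.2345,  0.6755, -0.3042])}
top {'fx': 406.9121367897979, 'fy': 406.9121367897979, 'cx': 311.1532956114712, 'cy': 200.76734807002006, 'D': array([-0.0188,  0.    ,  0.    ,  0.    ,  0.    ]), 'eye': array([0.3299, 0.1393, 1.2441]), 'rotation': array([-2.1458,  2.1202, -0.2067])}
{'t': 0.1, 'q': array([ 1.1476,  0.1311,  1.4891, -0.    ,  1.523 , -0.0854]), 'dq': array([-0.0014, -0.0014, -0.0024, -0.0003, -0.0013, -0.0022]), 'joint_torque': array([  0.0004, -56.1335, -49.3101,   0.0769,   0.0291,  -0.0001]), 'tool_pos': array([0.1986, 0.5657, 0.2427]), 'orientation': array([-0.528 , -3.0965,  0.0025]), 'force': array([ 0.6087, -0.3045,  0.0826]), 'wrist_torque': array([ 0.0257, -0.0194,  0.0501]), 'gripper_force': 0.0, 'opening': 0.0925414616939836}
```

View pics/scene0.png

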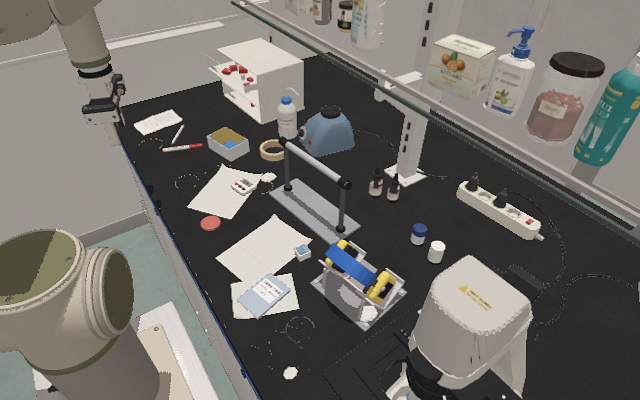

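View pics/top0.png

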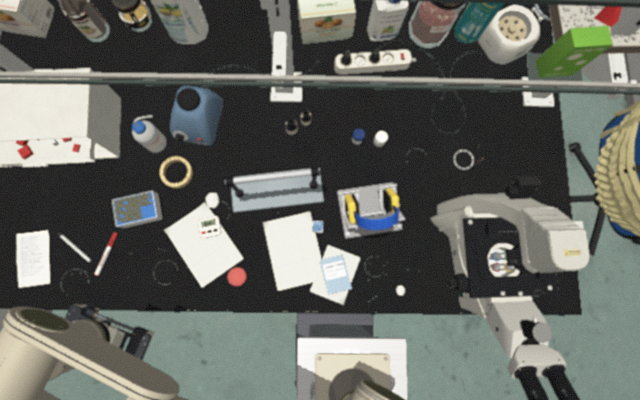

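The scene picture shows the rail bar from about (287,145) to (347,185) and the ear defenders near (360,270). In the top view the bar runs along row ~187 between columns 230 and 322. The blue band is at about (375,218), leaning toward the robot, with the yellow cups at (350,205) and (392,203). I'll enlarge both views to measure from.

Run:
```python
import cv2,numpy as np
a=cv2.imread("pics/scene0.png")[135:335,265:415];b=cv2.imread("pics/top0.png")[160:245,220:410]
a=cv2.resize(a,None,fx=3,fy=3,interpolation=cv2.INTER_CUBIC);b=cv2.resize(b,None,fx=4,fy=4,interpolation=cv2.INTER_CUBIC)
cv2.imwrite("pics/a.png",a);cv2.imwrite("pics/b.png",b)
for n in("scene","top"):
    im=cv2.imread(f"pics/{n}0.png");h=cv2.cvtColor(im,cv2.COLOR_BGR2HSV)
    for nm,lo,hi in(("blue",(105,150,60),(125,255,255)),("yel",(20,150,80),(35,255,255))):
        k,l,st,c=cv2.connectedComponentsWithStats(cv2.inRange(h,lo,hi))
        print(n,nm,[(s.tolist(),c_.round(1).tolist()) for s,c_ in zip(st[1:],c[1:]) if s[4]>25])
```

```text
scene blue [([522, 30, 9, 9, 52], [525.8, 34.4]), ([513, 50, 17, 8, 59], [521.2, 53.6]), ([137, 173, 18, 33, 33], [145.7, 189.0]), ([325, 243, 52, 44, 813], [349.7, 264.9])]
scene yel [([372, 297, 11, 5, 26], [377.7, 299.2])]
top blue [([607, 115, 17, 13, 67], [615.2, 121.5]), ([132, 122, 13, 10, 65], [139.1, 127.2]), ([636, 126, 4, 38, 121], [637.7, 147.7]), ([143, 206, 11, 12, 56], [148.3, 212.2]), ([356, 209, 42, 21, 398], [376.9, 222.1]), ([612, 223, 22, 13, 91], [621.4, 230.0])]
top yel [([387, 189, 13, 17, 97], [393.1, 197.2]), ([346, 196, 10, 27, 157], [350.7, 207.5])]
```

View pics/a.png

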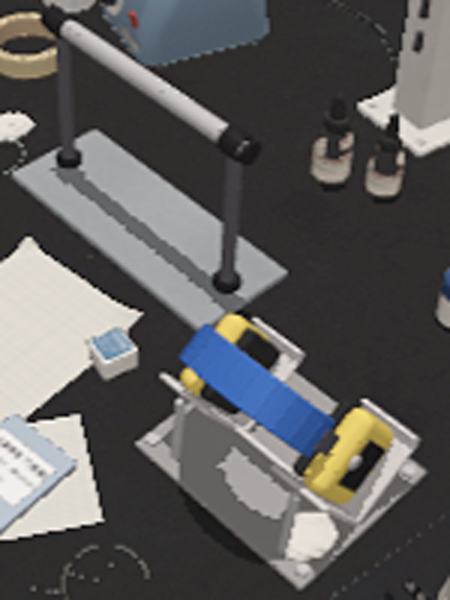

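View pics/b.png

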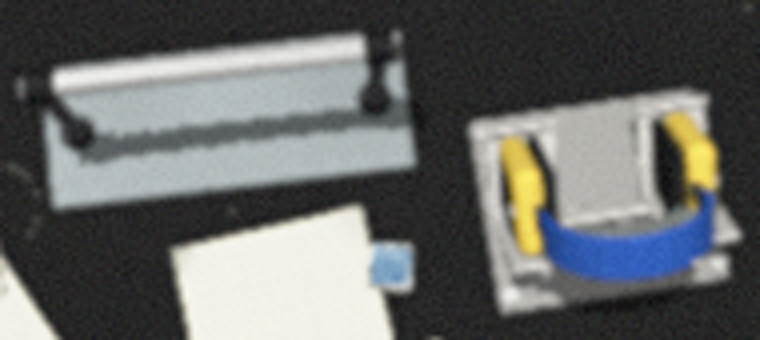

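The crops are clear. In the top view the bar ends are at about (226,181.8) and (319.5,170.5), and the crown's mid-band is at about (377,224.5). In the scene view the bar ends are at about (282,140) and (349,184), and the crown is at about (350,264.5).

```bash
cat > h.py <<'E'
import cv2,numpy as np
from scipy.spatial.transform import Rotation as R
from plant import robot
np.set_printoptions(precision=4,suppress=True)
def ray(m,p):
    K=np.array([[m["fx"],0,m["cx"]],[0,m["fy"],m["cy"]],[0,0,1]])
    u=cv2.undistortPoints(np.array([[p]],float),K,m["D"])[0,0]
    d=R.from_rotvec(m["rotation"]).apply([u[0],u[1],1]);return m["eye"],d/np.linalg.norm(d)
def plane(m,p,z):
    e,d=ray(m,p);return e+d*(z-e[2])/d[2]
def tri(rs):
    A=sum(np.eye(3)-np.outer(d,d) for e,d in rs);b=sum((np.eye(3)-np.outer(d,d))@e for e,d in rs)
    x=np.linalg.solve(A,b);return x,[np.linalg.norm(np.cross(x-e,d)) for e,d in rs]
def totool(v):
    return R.from_rotvec(robot.read_state()["orientation"]).inv().apply(v)
E
python3 - <<'E'
from h import *
T=robot.camera_model("top");S=robot.camera_model("scene")
print("crown",tri([ray(T,(377,224.5)),ray(S,(350,264.5))]))
a=plane(T,(226,181.8),.175);b=plane(T,(319.5,170.5),.175);print("bar top",a,b,(a+b)/2,np.linalg.norm(a-b))
a=plane(S,(282,140.5),.175);b=plane(S,(349,184.5),.175);print("bar sc",a,b,(a+b)/2,np.linalg.norm(a-b))
for p in((52,208),(415,165),(45,110),(405,60)):print("base",plane(T,(p[0]/4+220,p[1]/4+160),.01))
for p in((505,312),(470,125),(708,95)):print("stand",plane(T,(p[0]/4+220,p[1]/4+160),.0))
y=[plane(T,p,.12) for p in((393.1,197.2),(350.7,207.5))];print(y)
print(R.from_rotvec(robot.read_state()["orientation"]).as_matrix())
E
```

```text
crown (array([ 0.4797, -0.0632,  0.1281]), [np.float64(0.012035403465237252), np.float64(0.012035403465237326)])
bar top [0.5735 0.3557 0.175 ] [0.6084 0.1045 0.175 ] [0.5909 0.2301 0.175 ] 0.25354696603704113
bar sc [0.5744 0.3557 0.175 ] [0.6135 0.1013 0.175 ] [0.5939 0.2285 0.175 ] 0.25736907027818606
base [0.5167 0.3631 0.01  ]
base [0.5538 0.0854 0.01  ]
base [0.5933 0.372  0.01  ]
base [0.637  0.0936 0.01  ]
stand [0.4422 0.0154 0.    ]
stand [0.588  0.0421 0.    ]
stand [ 0.6146 -0.1452  0.    ]
[array([ 0.5481, -0.1057,  0.12  ]), array([0.5171, 0.0145, 0.12  ])]
[[-0.9435  0.3314 -0.0007]
 [ 0.3314  0.9435 -0.0015]
 [ 0.0001 -0.0016 -1.    ]]
```

arm_command(increments="0 -150 -168 -55 0.6;0 -150 -168 -55 0.6;0 -150 -168 -55 0.6;0 -150 -168 -55 0.6;0 -150 -168 -55 0.6")

```text
t: 0.6
tool_pos: [0.2854, 0.3555, 0.2992]
orientation: [1.428, 2.797, 0.0]
force: [0.5, -0.4, 0.1]
opening: 0.0931
gripper_force: 0.0
```

arm_command(increments="0 -222 -53 -50 0;0 -222 -53 -50 0;0 -222 -53 -50 0;0 -222 -53 -50 0;0 -222 -53 -50 0")

```text
t: 1.1
tool_pos: [0.3738, 0.1449, 0.3493]
orientation: [1.421, 2.801, 0.0]
force: [1.5, 0.2, 0.3]
opening: 0.0931
gripper_force: 0.0
```

arm_command(increments="0 -222 -53 -50 0.48;0 -222 -53 -50 0.48;0 -222 -53 -50 0.48;0 -222 -53 -50 0.48;0 -222 -53 -50 0.48")

```text
t: 1.6
tool_pos: [0.4623, -0.0658, 0.3988]
orientation: [2.049, 2.381, -0.001]
force: [0.5, -0.3, 0.4]
opening: 0.0929
gripper_force: 0.0
```

Run:
```python
from h import *
s=robot.read_state();print(s["tool_pos"],R.from_rotvec(s["orientation"]).as_matrix(),s["q"])
m=robot.camera_model("wrist");print(m,R.from_rotvec(m["rotation"]).as_matrix())
im=robot.read_camera("wrist");cv2.imwrite("pics/w1.png",im)
```

```text
[ 0.4623 -0.0658  0.3988] [[-0.1491  0.9888 -0.0001]
 [ 0.9888  0.1491 -0.0005]
 [-0.0005 -0.0001 -1.    ]] [-0.2509 -0.2396  1.5651 -0.0005  1.816  -0.4006]
{'fx': 332.04745990536406, 'fy': 332.04745990536406, 'cx': 329.3528871696629, 'cy': 202.8192576415956, 'D': array([-0.061,  0.   ,  0.   ,  0.   ,  0.   ]), 'eye': array([ 0.4526, -0.0012,  0.5388]), 'rotation': array([2.897 , 0.2159, 0.0241])} [[ 0.989   0.1442  0.0338]
 [ 0.1481 -0.9613 -0.2324]
 [-0.0011  0.2349 -0.972 ]]
```

View pics/w1.png

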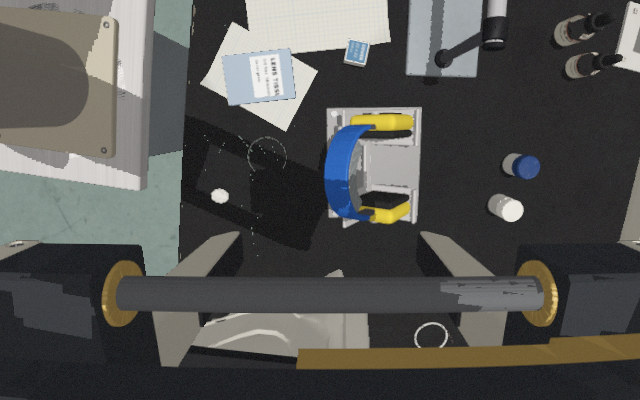

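The wrist picture shows the band's crown at about columns 326-350, row 172, and the cups at rows 122 and 210. The stand is square to the image, and the near end of the bar is at (495,40).

Run:
```python
from h import *
T=robot.camera_model("top");S=robot.camera_model("scene");W=robot.camera_model("wrist")
h=cv2.cvtColor(cv2.imread("pics/w1.png"),cv2.COLOR_BGR2HSV)
m=cv2.inRange(h,(105,150,60),(125,255,255));m[:100]=0;m[240:]=0;m[:,:310]=0;m[:,400:]=0
for r in range(120,226,8):
    c=np.where(m[r])[0];print(r,c.min() if len(c) else 0,c.max() if len(c) else 0,len(c))
h=cv2.cvtColor(cv2.imread("pics/top0.png"),cv2.COLOR_BGR2HSV)
m=cv2.inRange(h,(105,150,60),(125,255,255))
for c0 in range(356,399,4):
    c=np.where(m[200:240,c0])[0]+200;print(c0,c.min(),c.max())
w=ray(W,(338,172));t=ray(T,(377,224.5));s=ray(S,(350,264.5))
for n,x in(("wt",[w,t]),("ws",[w,s]),("ts",[t,s])):print(n,tri(x))
for p in((327,108),(327,222),(421,108),(419,220)):print("stand",plane(W,p,0))
```

```text
120 0 0 0
128 343 370 28
136 335 359 25
144 331 354 24
152 327 351 25
160 325 349 25
168 324 348 25
176 324 347 24
184 324 347 24
192 325 348 24
200 327 350 24
208 332 353 22
216 341 368 28
224 0 0 0
356 213 217
360 218 225
364 219 227
368 220 228
372 220 229
376 220 229
380 220 228
384 219 228
388 217 227
392 216 224
396 209 221
wt (array([ 0.4766, -0.0703,  0.0624]), [np.float64(0.0016022509782853236), np.float64(0.0016022509782853507)])
ws (array([ 0.4801, -0.0667,  0.134 ]), [np.float64(0.009018615887046602), np.float64(0.009018615887046577)])
ts (array([ 0.4797, -0.0632,  0.1281]), [np.float64(0.012035403465237252), np.float64(0.012035403465237326)])
stand [0.4463 0.0169 0.    ]
stand [ 0.4735 -0.1677  0.    ]
stand [0.5927 0.0394 0.    ]
stand [ 0.6276 -0.1413  0.    ]
```

arm_command(increments="0.3 20 -100 50 0;0.3 20 -100 50 0;0.3 20 -100 50 0;0.3 20 -100 50 0")

```text
t: 2.05
tool_pos: [0.3583, -0.0581, 0.3472]
orientation: [-2.045, -2.383, 0.001]
force: [0.4, 0.1, 0.0]
opening: 0.0672
gripper_force: 0.0
```

Run:
```python
from h import *
T=robot.camera_model("top");S=robot.camera_model("scene")
e1={'fx': 332.04745990536406, 'fy': 332.04745990536406, 'cx': 329.3528871696629, 'cy': 202.8192576415956, 'D': np.array([-0.061,0,0,0,0]), 'eye':np.array([ 0.4526, -0.0012,  0.5388]), 'rotation':np.array([2.897 , 0.2159, 0.0241])}
W=robot.camera_model("wrist");im=robot.read_camera("wrist");cv2.imwrite("pics/w2.png",im);print(W["eye"],W["rotation"],robot.read_state()["opening"])
h=cv2.cvtColor(im,cv2.COLOR_BGR2HSV);m=cv2.inRange(h,(105,150,60),(125,255,255));
k,l,st,c=cv2.connectedComponentsWithStats(m);print([s.tolist() for s in st[1:] if s[4]>100])
for r in range(100,300,8):
    q=np.where(m[r,360:])[0]+360
    if len(q):print(r,q.min(),q.max(),len(q))
for z in(.14,.155,.17,.185):print(z,plane(e1,(336,176),z),plane(T,(376.5,224.7),z),plane(S,(350,264.5),z))
```

```text
[0.3486 0.0064 0.4873] [2.8977 0.22   0.0225] 0.06609835634649781
[[421, 148, 47, 106, 3071], [595, 178, 16, 24, 125]]
148 440 467 28
156 433 463 31
164 429 459 31
172 427 457 31
180 425 621 41
188 423 624 41
196 422 604 37
204 421 451 31
212 421 450 30
220 421 450 30
228 421 450 30
236 423 450 28
244 431 451 21
252 447 457 11
0.14 [ 0.4695 -0.0623  0.14  ] [ 0.4669 -0.0537  0.14  ] [ 0.4848 -0.0747  0.14  ]
0.155 [ 0.4688 -0.06    0.155 ] [ 0.4651 -0.0511  0.155 ] [ 0.4767 -0.0838  0.155 ]
0.17 [ 0.4682 -0.0577  0.17  ] [ 0.4632 -0.0485  0.17  ] [ 0.4685 -0.0929  0.17  ]
0.185 [ 0.4676 -0.0554  0.185 ] [ 0.4614 -0.0459  0.185 ] [ 0.4603 -0.102   0.185 ]
```

View pics/w2.png

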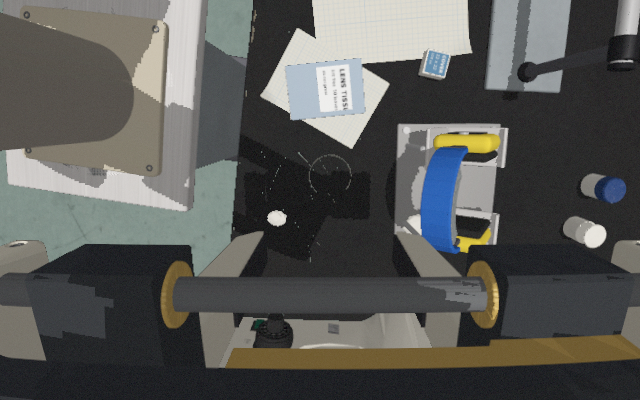

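The second wrist view has the band at columns 421-450, rows 148-253, with the gripper finger just below it. Next I triangulate x and z from the two wrist views, and take the crown's y from the symmetry of the band ends, cups and stand.

Run:
```python
from h import *
T=robot.camera_model("top")
K={'fx': 332.04745990536406, 'fy': 332.04745990536406, 'cx': 329.3528871696629, 'cy': 202.8192576415956, 'D': np.array([-0.061,0,0,0,0])}
W1=dict(K,eye=np.array([.4526,-.0012,.5388]),rotation=np.array([2.897,.2159,.0241]))
W2=dict(K,eye=np.array([.3486,.0064,.4873]),rotation=np.array([2.8977,.22,.0225]))
for a,b in((172,205),(176,212),(180,220)):
    print(tri([ray(W1,(335.8,a)),ray(W2,(435.7,b))]))
for n,W,f in(("w1",W1,"w1"),("w2",W2,"w2"),("top",T,"top0")):
    im=cv2.imread(f"pics/{f}.png");h=cv2.cvtColor(im,cv2.COLOR_BGR2HSV)
    for nm,lo,hi,z in(("blue",(105,150,60),(125,255,255),.135),("yel",(20,150,80),(35,255,255),.1)):
        k,l,st,c=cv2.connectedComponentsWithStats(cv2.inRange(h,lo,hi))
        for i in range(1,k):
            if st[i,4]<80:continue
            P=np.array([plane(W,(u,v),z) for v,u in np.argwhere(l==i)])
            if abs(P[:,0].mean()-.5)>.09 or abs(P[:,1].mean()+.06)>.12:continue
            e=P[:,:2]@[-.146,.989]  # ear y
            print(n,nm,st[i].tolist(),"eary range",e.min().round(4),e.max().round(4),((e.min()+e.max())/2).round(4))
for p in((396,124),(507,126),(500,124)):print(plane(W2,p,0))
print("stand mid eary",np.dot([.535,-.063],[-.146,.989]))
```

```text
(array([ 0.4675, -0.056 ,  0.1602]), [np.float64(0.0013480610793101997), np.float64(0.001348061079310215)])
(array([ 0.4677, -0.0611,  0.1645]), [np.float64(0.0025381809945509283), np.float64(0.002538180994550924)])
(array([ 0.4677, -0.0662,  0.1706]), [np.float64(0.00416962341896442), np.float64(0.004169623418964431)])
w1 blue [323, 125, 48, 96, 2263] eary range -0.1871 -0.0695 -0.1283
w1 yel [350, 114, 63, 17, 813] eary range -0.0761 -0.0556 -0.0658
w1 yel [360, 202, 50, 22, 540] eary range -0.2018 -0.1718 -0.1868
w2 blue [421, 148, 47, 106, 3071] eary range -0.1875 -0.0687 -0.1281
w2 yel [434, 133, 66, 21, 950] eary range -0.0766 -0.0535 -0.065
w2 yel [457, 228, 34, 25, 322] eary range -0.2004 -0.1687 -0.1845
top blue [356, 209, 42, 21, 398] eary range -0.1859 -0.0696 -0.1278
top yel [387, 189, 13, 17, 97] eary range -0.2049 -0.1745 -0.1897
top yel [346, 196, 10, 27, 157] eary range -0.0781 -0.0527 -0.0654
[0.4421 0.0199 0.    ]
[0.6037 0.0434 0.    ]
[0.5926 0.0445 0.    ]
stand mid eary -0.140417
```

arm_command(increments="0.3 -10 115 40 0;0.3 -19 115 80 0;0.3 -19 115 115 0;0.3 -19 115 115 0;0.3 -19 115 115 0")

```text
t: 2.6
tool_pos: [0.4763, -0.0589, 0.2297]
orientation: [-2.04, -2.381, 0.005]
force: [-0.5, 0.4, -0.7]
opening: 0.0653
gripper_force: 0.0
```

arm_command(increments="0.3 0 -1 30 0;0.3 0 -1 60 0;0.3 0 -1 60 0;0.3 0 -1 60 0")

```text
t: 3.0
tool_pos: [0.4762, -0.0598, 0.1755]
orientation: [2.044, 2.384, 0.001]
force: [-0.0, -0.1, 1.1]
opening: 0.0649
gripper_force: 0.0
```

Run:
```python
from h import *
s=robot.read_state();print(s["tool_pos"],s["force"])
a=robot.read_camera("wrist")[130:390,180:580];b=robot.read_camera("scene")[180:310,280:480]
cv2.imwrite("pics/c1.png",np.vstack([cv2.resize(a,(460,299)),cv2.resize(b,(460,299))]))
```

```text
[ 0.4762 -0.0598  0.1755] [-0.0151 -0.1194  1.0659]
```

View pics/c1.png

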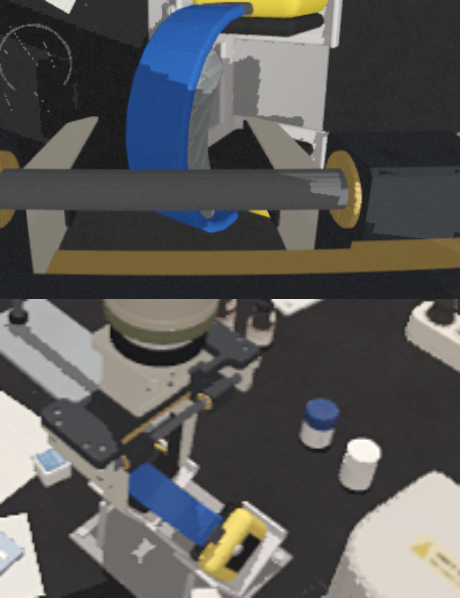

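The fingers straddle the band and it sits midway between them. I'll go 3 mm lower and close.

arm_command(increments="0.3 0 -1 3 0;0.8 0 -1 3 0;0.8 0 -1 3 0;0.8 0 -1 3 0;0.8 0 -1 3 0", grip_force=15)

```text
t: 3.6
tool_pos: [0.4742, -0.0599, 0.1707]
orientation: [-2.045, -2.384, 0.001]
force: [-3.5, -0.9, 1.5]
opening: 0.0387
gripper_force: 14.9
```

arm_command(increments="0.8 0 0 0 0;0.8 0 0 0 0;0.8 0 0 0 0")

```text
t: 3.9
tool_pos: [0.4742, -0.0599, 0.1707]
orientation: [-2.045, -2.384, 0.001]
force: [-6.5, 0.6, 4.7]
opening: 0.0384
gripper_force: 14.9
```

arm_command(increments="0.8 0 0 0 0;0.8 0 -6 -8 0;0.8 0 -12 -16 0;0.8 0 -18 -25 0;0.8 0 -25 -35 0", grip_force=25)

```text
t: 4.4
tool_pos: [0.4492, -0.0637, 0.2064]
orientation: [2.045, 2.385, 0.0]
force: [1.8, 0.5, -2.3]
opening: 0.038
gripper_force: 24.8
```

arm_command(increments="0.8 0 -9 -12 0;0.8 0 -18 -25 0;0.8 0 -28 -40 0;0.8 0 -38 -55 0;0.8 0 -38 -70 0")

```text
t: 4.9
tool_pos: [0.4111, -0.0696, 0.2768]
orientation: [2.046, 2.384, -0.001]
force: [0.1, 0.1, -2.7]
opening: 0.0382
gripper_force: 24.8
```

Run:
```python
from h import *
s=robot.read_state();print(s["tool_pos"],s["force"],s["wrist_torque"],s["opening"])
b=robot.read_camera("scene")[140:310,250:450];a=robot.read_camera("wrist")[130:390,180:580]
cv2.imwrite("pics/c2.png",np.vstack([cv2.resize(a,(400,260)),cv2.resize(b,(400,340))]))
```

```text
[ 0.4111 -0.0696  0.2768] [ 0.079   0.0737 -2.7192] [-0.1363  0.1228 -0.0569] 0.03820287532990725
```

View pics/c2.png

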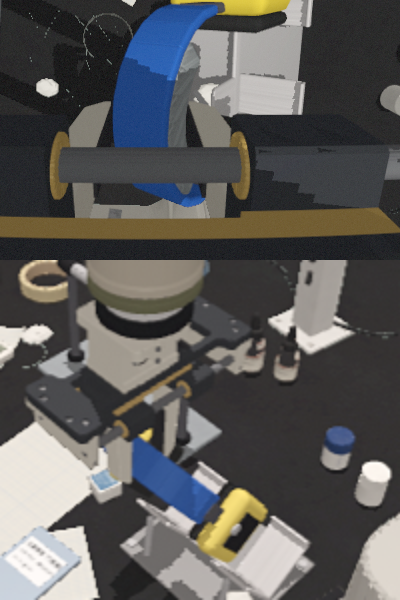

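The picture shows the band held across its width, still leaning 35°, with the cups clear of the stand. The wrist moment hints at an offset along the arch, so I'll check the grip before going on.

arm_command(increments="0.8 0 0 0 0;0.8 0 0 -20 0;0.8 0 0 -50 0;0.8 0 0 -50 0;0.8 0 0 -50 0")

```text
t: 5.5
tool_pos: [0.4125, -0.0694, 0.3248]
orientation: [-2.045, -2.385, 0.0]
force: [-0.2, -0.0, -3.3]
opening: 0.038
gripper_force: 24.8
```

Run:
```python
from h import *
F=[];M=[]
for i in range(6):
    s=robot.read_state();F.append(s["force"]);M.append(s["wrist_torque"]);im=robot.read_camera(["scene","top","wrist"][i%3])
    cv2.imwrite(f"pics/d{i%3}.png",im)
print(np.mean(F,0),np.std(F,0),np.mean(M,0),np.std(M,0))
p=s["tool_pos"];print(p)
g=p+[0,0,-.006]
zE=np.array([-.567,-.084,.819]);yE=np.array([-.146,.989,0])
T=robot.camera_model("top");S=robot.camera_model("scene");W=robot.camera_model("wrist")
def proj(m,X):
    K=np.array([[m["fx"],0,m["cx"]],[0,m["fy"],m["cy"]],[0,0,1]]);Q=R.from_rotvec(m["rotation"]).inv()
    return cv2.projectPoints(np.array([X]),Q.as_rotvec(),-Q.apply(m["eye"]),K,m["D"])[0].ravel()
for n,m,f in(("scene",S,"d0"),("top",T,"d1"),("wrist",W,"d2")):
    h=cv2.cvtColor(cv2.imread(f"pics/{f}.png"),cv2.COLOR_BGR2HSV)
    B=cv2.inRange(h,(105,150,60),(125,255,255));k,l,st,c=cv2.connectedComponentsWithStats(B)
    Y=cv2.inRange(h,(20,150,80),(35,255,255));k2,l2,st2,c2=cv2.connectedComponentsWithStats(Y)
    print(n,"grasp",proj(m,g).round(),"cup outers bottom",[proj(m,g+[0,0,-.013]-zE*.146+s*.075*yE).round().tolist() for s in(-1,1)])
    print([(s.tolist()) for s in st[1:] if s[4]>100],[(s.tolist()) for s in st2[1:] if s[4]>60])
```

```text
[ 0.0168  0.1761 -2.8469] [0.3905 0.642  0.5103] [-0.07    0.1779  0.0305] [0.0168 0.0253 0.0328]
[ 0.4118 -0.0693  0.3241]
scene grasp [321. 215.] cup outers bottom [[378.0, 264.0], [325.0, 223.0]]
[[317, 208, 45, 47, 897]] []
top grasp [397. 239.] cup outers bottom [[408.0, 208.0], [352.0, 216.0]]
[[636, 127, 4, 37, 121], [367, 230, 24, 20, 282]] [[355, 208, 13, 34, 243]]
wrist grasp [330. 264.] cup outers bottom [[420.0, 280.0], [433.0, 112.0]]
[[292, 134, 105, 143, 8225], [576, 165, 22, 27, 152], [313, 313, 72, 24, 859]] [[351, 111, 119, 35, 3054]]
```

View pics/d2.png

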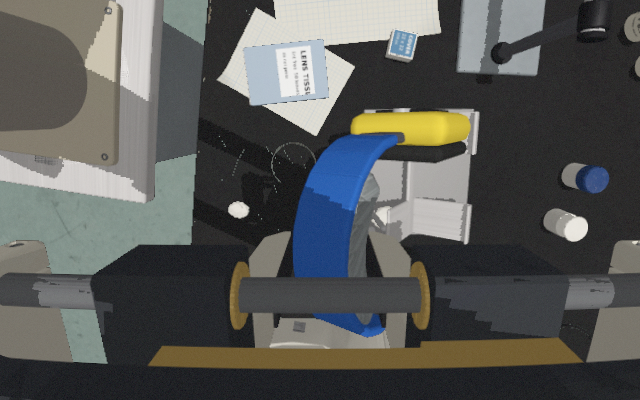

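Wrist picture: band from row 134 down to row 336 behind the gripper bar, far cup at rows 111-146, columns 351-470. I'll take the arch's centre relative to the grasp from these.

Run:
```python
from h import *
W=robot.camera_model("wrist");p=robot.read_state()["tool_pos"];T=robot.camera_model("top")
yE=np.array([-.146,.989])
h=cv2.cvtColor(cv2.imread("pics/d2.png"),cv2.COLOR_BGR2HSV)
B=cv2.inRange(h,(105,150,60),(125,255,255));k,l,st,c=cv2.connectedComponentsWithStats(B)
m=np.isin(l,[i for i in range(1,k) if st[i,4]>400])
for dz in(.02,.03,.04):
    e=np.array([plane(W,(u,v),.318-dz)[:2]@yE for v,u in np.argwhere(m)])-p[:2]@yE
    print("band",dz,e.min(),e.max(),(e.min()+e.max())/2)
for n,m_,f in(("w",W,"d2"),("t",T,"d1")):
    h=cv2.cvtColor(cv2.imread(f"pics/{f}.png"),cv2.COLOR_BGR2HSV)
    k,l,st,c=cv2.connectedComponentsWithStats(cv2.inRange(h,(20,150,80),(35,255,255)))
    i=1+np.argmax(st[1:,4]);e=np.array([plane(m_,(u,v),.318-.064)[:2]@yE for v,u in np.argwhere(l==i)])-p[:2]@yE
    print(n,"far cup outer",e.max())
```

```text
band 0.02 -0.05381855643704628 0.060039186064280076 0.003110314813616899
band 0.03 -0.06096163739849153 0.05973372402299024 -0.0006139566877506469
band 0.04 -0.06810471835993681 0.0594282619817004 -0.004338228189118207
w far cup outer 0.07331420310639758
t far cup outer 0.07818992986571842
```

The grip is centred within about 3 mm. Before the transit I'll check where the shelf's front edge is.

Run:
```python
from h import *
T=robot.camera_model("top");S=robot.camera_model("scene")
# shelf front edge = intersection of the two view planes of its image lines
def pl(m,a,b):
    e,d1=ray(m,a);_,d2=ray(m,b);n=np.cross(d1,d2);n/=np.linalg.norm(n);return n,n@e
for ta,tb in(((0,80),(640,84)),((0,74),(640,78))):
    n1,c1=pl(T,ta,tb);n2,c2=pl(S,(235,2),(640,237))
    for y in(0,.2,.4):
        print(y,np.linalg.solve(np.array([n1,n2,[0,1,0]]),[c1,c2,y]))
```

```text
0 [0.7889 0.     0.3391]
0.2 [0.7858 0.2    0.3408]
0.4 [0.7827 0.4    0.3424]
0 [0.8133 0.     0.3225]
0.2 [0.8101 0.2    0.3242]
0.4 [0.8069 0.4    0.3259]
```

arm_command(increments="0.8 0 0 -30 0;0.8 0 0 -65 -0.14;0.8 0 0 -65 -0.28;0.8 0 0 -65 -0.42;0.8 0 0 -65 -0.56")

```text
t: 6.3
tool_pos: [0.4123, -0.0694, 0.3905]
orientation: [-1.298, -2.861, 0.0]
force: [-0.1, -0.4, -3.2]
opening: 0.0384
gripper_force: 24.8
```

arm_command(increments="0.8 8 25 0 -0.1;0.8 18 58 0 -0.2;0.8 30 93 0 -0.3;0.8 41 128 0 -0.4;0.8 53 166 0 -0.5")

```text
t: 6.8
tool_pos: [0.5037, 0.0804, 0.3902]
orientation: [-0.553, -3.092, 0.001]
force: [0.4, -0.2, -1.6]
opening: 0.038
gripper_force: 25.0
```

arm_command(increments="0.8 -7 37 0 -0.1;0.8 -14 75 0 -0.2;0.8 -22 115 0 -0.3;0.8 -28 150 0 -0.4;0.8 -31 170 0 -0.5")

```text
t: 7.3
tool_pos: [0.5924, 0.23, 0.3889]
orientation: [0.232, -3.131, -0.0]
force: [-0.2, 0.2, -2.8]
opening: 0.0382
gripper_force: 25.0
```

Run:
```python
from h import *
s=robot.read_state();print(s["tool_pos"],R.from_rotvec(s["orientation"]).as_matrix().round(3).tolist(),s["q"],s["force"])
a=robot.read_camera("wrist");b=robot.read_camera("scene");cv2.imwrite("pics/w3.png",a);cv2.imwrite("pics/s3.png",b)
cv2.imwrite("pics/c3.png",np.vstack([cv2.resize(a[80:400,100:560],(460,320)),cv2.resize(b[70:260,200:440],(354,280))[:, :354].copy() if 0 else cv2.resize(b[80:240,200:430],(460,280))]))
```

```text
[0.5924 0.23   0.3889] [[-0.989, -0.147, -0.002], [-0.147, 0.989, -0.0], [0.002, 0.0, -1.0]] [ 0.2895  0.2207  1.1258  0.0004  1.7969 -1.4291] [-0.2494  0.1563 -2.8432]
```

View pics/c3.png

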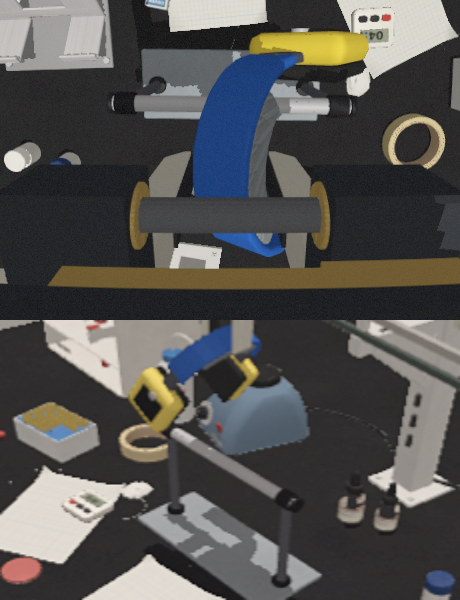

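The wrist picture shows the bar at row ~183 (full picture), ends near columns 210 and 455, square to the gripper, with the arch across it. The scene picture shows the cups above the bar.

Run:
```python
from h import *
W=robot.camera_model("wrist");p=robot.read_state()["tool_pos"]
im=cv2.imread("pics/w3.png");g=im.max(2).astype(int)
for c in(250,265,390,400,420): print(c,g[168:200,c].tolist())
a=plane(W,(210,183),.175);b=plane(W,(455,183),.175);m=(a+b)/2
print(a,b,m,np.linalg.norm(a-b),np.degrees(np.arctan2(*(b-a)[[1,0]])),"tool delta",totool(m-p)*1000)
```

```text
250 [51, 59, 53, 49, 55, 47, 90, 114, 117, 124, 125, 128, 130, 133, 130, 129, 128, 126, 124, 120, 121, 117, 111, 137, 161, 164, 166, 164, 165, 162, 106, 41]
265 [41, 109, 155, 165, 163, 164, 163, 143, 120, 120, 125, 129, 130, 132, 130, 127, 130, 127, 125, 121, 117, 119, 113, 129, 156, 167, 167, 168, 171, 160, 108, 43]
390 [175, 172, 172, 174, 172, 171, 173, 173, 174, 142, 133, 150, 160, 171, 178, 185, 194, 201, 182, 145, 150, 152, 148, 171, 171, 156, 167, 171, 173, 172, 173, 165]
400 [54, 67, 73, 74, 74, 68, 65, 140, 172, 152, 134, 148, 159, 169, 176, 183, 191, 200, 207, 209, 205, 198, 190, 185, 175, 164, 168, 174, 174, 174, 173, 161]
420 [44, 46, 49, 54, 55, 59, 49, 57, 52, 66, 114, 144, 154, 164, 175, 183, 190, 196, 204, 208, 208, 201, 192, 188, 180, 157, 99, 47, 41, 46, 45, 44]
[0.6087 0.1021 0.175 ] [0.5698 0.3661 0.175 ] [0.5893 0.2341 0.175 ] 0.2668173872906843 98.37956707769727 tool delta [  1.6222   4.4498 213.406 ]
```

arm_command(increments="0.8 1 4 30 0;0.8 1 4 65 0;0.8 1 4 100 0;0.8 1 4 130 0;0.8 1 4 145 0")

```text
t: 7.9
tool_pos: [0.5884, 0.2302, 0.2416]
orientation: [0.22, -3.129, 0.002]
force: [0.2, 0.3, -3.5]
opening: 0.0379
gripper_force: 25.0
```

arm_command(increments="0.8 0 0 3 0;0.8 0 0 6 0;0.8 0 0 9 0;0.8 0 0 11 0;0.8 0 0 12 0")

```text
t: 8.4
tool_pos: [0.5907, 0.2316, 0.2346]
orientation: [-0.223, 3.132, 0.001]
force: [0.8, -0.5, -3.3]
opening: 0.0379
gripper_force: 25.0
```

arm_command(increments="0.8 0 2 2 0;0.8 0 2 4 0;0.8 0 2 6 0;0.8 0 2 8 0;0.8 0 2 8 0")

```text
t: 8.9
tool_pos: [0.5897, 0.2333, 0.2251]
orientation: [0.223, -3.133, 0.0]
force: [0.2, -0.2, -2.2]
opening: 0.038
gripper_force: 25.0
```

arm_command(increments="0.8 0 0 1 0;0.8 0 0 2 0;0.8 0 0 3 0;0.8 0 0 4 0;0.8 0 0 4 0")

```text
t: 9.4
tool_pos: [0.5901, 0.2334, 0.2219]
orientation: [-0.223, 3.133, 0.0]
force: [-0.5, 0.1, -1.2]
opening: 0.0381
gripper_force: 25.0
```

arm_command(increments="0.8 0 0 0.5 0;0.8 0 0 1 0;0.8 0 0 1.5 0;0.8 0 0 2 0;0.8 0 0 2 0")

```text
t: 9.9
tool_pos: [0.5904, 0.2336, 0.2213]
orientation: [-0.223, 3.132, 0.001]
force: [-2.5, -1.1, 6.9]
opening: 0.0381
gripper_force: 25.0
```

The edge of the cushion is on the bar at TCP z 0.221 m, as predicted. I'll ease the grip so gravity can swing it upright in the fingers.

arm_command(increments="0.8 0 0 0 0;0.8 0 0 0 0;0.8 0 0 0 0", grip_force=8)

```text
t: 10.2
tool_pos: [0.59, 0.2338, 0.2198]
orientation: [-0.224, 3.133, 0.001]
force: [-0.1, 3.4, 3.5]
opening: 0.0388
gripper_force: 8.0
```

arm_command(increments="0.8 0 0 0 0;0.8 0 0 0 0;0.8 0 0 0 0", grip_force=5)

```text
t: 10.5
tool_pos: [0.5896, 0.2333, 0.2189]
orientation: [0.223, -3.132, 0.001]
force: [0.3, 0.9, -1.9]
opening: 0.0387
gripper_force: 5.0
```

arm_command(increments="0.8 0 0 0 0;0.8 0 0 0 0;0.8 0 0 0 0;0.8 0 0 0 0", grip_force=3.5)

```text
t: 10.9
tool_pos: [0.59, 0.2331, 0.2197]
orientation: [-0.223, 3.134, -0.001]
force: [0.3, -0.6, -0.4]
opening: 0.0324
gripper_force: 3.4
```

The opening is down to 32.4 mm, so the band has swung upright between the pads. Now I lower gently until it rests on the bar.

arm_command(increments="0.8 0 0 0 0;0.8 0 0 1 0;0.8 0 0 2 0;0.8 0 0 3 0;0.8 0 0 3 0", grip_force=5)

```text
t: 11.4
tool_pos: [0.5908, 0.233, 0.2181]
orientation: [-0.222, 3.131, -0.001]
force: [-0.1, -3.5, 5.6]
opening: 0.0321
gripper_force: 5.0
```

```bash
cat > look.py <<'E'
from h import *
F=[];
for i in range(4):
    s=robot.read_state();F.append(np.r_[s["force"],s["wrist_torque"]]);im=robot.read_camera("scene" if i%2 else "wrist")
    h=cv2.cvtColor(im,cv2.COLOR_BGR2HSV)
    if i<2:
        for nm,lo,hi in(("blue",(105,150,60),(125,255,255)),("yel",(20,150,80),(35,255,255))):
            k,l,st,c=cv2.connectedComponentsWithStats(cv2.inRange(h,lo,hi))
            print("scene" if i else "wrist",nm,[(q.tolist(),w.round(1).tolist()) for q,w in zip(st[1:],c[1:]) if q[4]>60 and 200<w[0]<480])
print(s["tool_pos"],s["opening"],np.mean(F,0))
E
python3 look.py
python3 - <<'E'
from h import *
# expected cup centres if hung upright at bar: project outer cup faces
S=robot.camera_model("scene");W=robot.camera_model("wrist")
def proj(m,X):
    K=np.array([[m["fx"],0,m["cx"]],[0,m["fy"],m["cy"]],[0,0,1]]);Q=R.from_rotvec(m["rotation"]).inv()
    return cv2.projectPoints(np.array([X]),Q.as_rotvec(),-Q.apply(m["eye"]),K,m["D"])[0].ravel().round(1)
c=np.array([.590,.234,.05]);n=np.array([.989,.146,0]);b=np.array([-.146,.989,0])
for s in(-1,1):
    for z in(0,.074):
        print(s,z,"scene",[proj(S,c+s*.075*n+t*.035*b+[0,0,z]).tolist() for t in(-1,1)],"wrist",[proj(W,c+s*.075*n+t*.035*b+[0,0,z]).tolist() for t in(-1,1)])
E
```

```text
wrist blue [([297, 133, 66, 144, 8931], [329.2, 206.5]), ([302, 313, 56, 10, 534], [329.4, 317.4])]
wrist yel [([281, 111, 98, 31, 2252], [329.4, 123.5])]
scene blue [([291, 147, 22, 33, 315], [301.5, 162.5])]
scene yel [([284, 186, 21, 27, 74], [292.9, 199.9])]
[0.5907 0.233  0.218 ] 0.03216758331698415 [-0.3584 -3.254   5.603  -0.5     0.0126 -0.0269]
-1 0 scene [[298.6, 215.4], [282.2, 202.3]] wrist [[290.4, 110.6], [368.3, 110.1]]
-1 0.074 scene [[298.0, 194.5], [280.8, 181.5]] wrist [[278.1, 107.0], [380.8, 106.4]]
1 0 scene [[338.7, 191.1], [322.0, 179.6]] wrist [[295.3, 265.3], [365.0, 264.9]]
1 0.074 scene [[339.9, 170.5], [322.5, 159.1]] wrist [[286.2, 304.5], [374.8, 304.0]]
```

It hangs upright and is centred: cup columns 281-379 in the wrist view against a predicted 278-381. The cushion is on the bar. I'll relax the load and open gradually.

arm_command(increments="0.8 0 0 -0.5 0;0.8 0 0 -0.5 0;0.8 0 0 -1 0;0.8 0 0 -1 0", grip_force=3)

```text
t: 12.0
tool_pos: [0.5901, 0.2333, 0.2177]
orientation: [-0.223, 3.133, -0.0]
force: [1.1, -3.0, 4.0]
opening: 0.0322
gripper_force: 3.0
```

```bash
python3 look.py
```

```text
wrist blue [([297, 135, 66, 142, 8793], [329.3, 207.6]), ([301, 313, 57, 12, 653], [329.2, 318.4])]
wrist yel [([281, 114, 98, 31, 2187], [329.4, 126.3])]
scene blue [([291, 147, 22, 34, 321], [301.4, 162.7])]
scene yel []
[0.59   0.2333 0.2177] 0.03205846536603775 [ 1.2505 -2.9751  3.8141 -0.5432 -0.2721  0.001 ]
```

arm_command(increments="0.64 0 0 0 0;0.62 0 0 0 0;0.60 0 0 0 0;0.57 0 0 0 0;0.54 0 0 0 0")

```text
t: 12.7
tool_pos: [0.5898, 0.2335, 0.2174]
orientation: [0.223, -3.133, -0.0]
force: [-0.4, -0.1, 0.2]
opening: 0.042
gripper_force: 0.0
```

```bash
python3 look.py
```

```text
wrist blue [([297, 135, 65, 142, 8821], [328.6, 207.2]), ([301, 313, 57, 12, 654], [328.8, 318.4])]
wrist yel [([280, 113, 99, 31, 2261], [329.3, 125.3])]
scene blue [([291, 147, 23, 33, 327], [301.6, 162.0])]
scene yel [([287, 189, 18, 24, 66], [298.6, 201.2])]
[0.5899 0.2335 0.2176] 0.042621620591620384 [-0.4075 -0.3113 -0.1293  0.019   0.0134 -0.0166]
```

arm_command(increments="0.45 0 0 0 0;0.4 0 0 0 0;0.35 0 0 0 0;0.35 0 0 -5 0;0.35 0 0 -15 0")

```text
t: 13.4
tool_pos: [0.5894, 0.2332, 0.2322]
orientation: [0.223, -3.132, 0.001]
force: [0.5, -0.6, -0.2]
opening: 0.0602
gripper_force: 0.0
```

arm_command(increments="0.35 0 0 -20 0;0.35 0 0 -45 0;0.35 0 0 -80 0;0.35 0 0 -120 0;0.35 0 0 -120 0")

```text
t: 13.9
tool_pos: [0.5919, 0.234, 0.3617]
orientation: [-0.222, 3.122, 0.004]
force: [-0.4, -0.4, 0.7]
opening: 0.0605
gripper_force: 0.0
```

arm_command(increments="0.35 0 0 0 0;0.35 0 0 0 0;0.35 0 0 0 0;0.35 0 0 0 0;0.35 0 0 0 0")

```text
t: 14.4
tool_pos: [0.5897, 0.2333, 0.3517]
orientation: [0.223, -3.132, 0.001]
force: [0.6, -0.4, -0.0]
opening: 0.0603
gripper_force: 0.0
```

```bash
python3 look.py; python3 look.py
python3 - <<'E'
from h import *
W=robot.camera_model("wrist");im=robot.read_camera("wrist")
h=cv2.cvtColor(im,cv2.COLOR_BGR2HSV)
k,l,st,c=cv2.connectedComponentsWithStats(cv2.inRange(h,(105,150,60),(125,255,255)))
P=np.array([plane(W,(u,v),.2)[:2] for v,u in np.argwhere(np.isin(l,[i for i in range(1,k) if st[i,4]>400 and 200<c[i,0]<480]))])
e=P@[-.146,.989];n=P@[.989,.146];m=np.array([.590,.234])
print("along bar",e.min()-m@[-.146,.989],e.max()-m@[-.146,.989],"across",n.min()-m@[.989,.146],n.max()-m@[.989,.146])
E
```

```text
wrist blue [([311, 131, 37, 116, 3983], [329.1, 188.3])]
wrist yel [([298, 117, 64, 20, 935], [329.5, 124.7]), ([300, 226, 13, 18, 179], [306.5, 234.7]), ([346, 226, 13, 18, 187], [351.9, 234.6])]
scene blue [([291, 146, 42, 34, 439], [306.9, 159.6])]
scene yel []
[0.5898 0.2334 0.3523] 0.060469240219086444 [ 0.2743 -0.1562  0.3736  0.0391 -0.0139 -0.    ]
wrist blue [([311, 130, 37, 117, 3986], [329.1, 187.5])]
wrist yel [([298, 116, 64, 20, 927], [329.2, 124.1]), ([300, 225, 13, 18, 182], [306.4, 233.7]), ([346, 225, 13, 18, 187], [351.8, 233.7])]
scene blue [([291, 146, 42, 34, 440], [306.9, 159.7])]
scene yel [([284, 186, 21, 27, 100], [295.6, 199.0])]
[0.5899 0.2334 0.3527] 0.06056647538796721 [ 0.0389 -0.0797 -0.3062  0.0401  0.0109 -0.0081]
along bar -0.016718609139733553 0.016247200382485033 across -0.05906463537544049 0.04739639156931996
```

They hang in the middle of the bar, with a trace of rocking across it. I'll wait for that to settle.

arm_command(increments="0.35 0 0 0 0;0.35 0 0 0 0;0.35 0 0 0 0;0.35 0 0 0 0;0.35 0 0 0 0")

```text
t: 15.35
tool_pos: [0.5899, 0.2334, 0.3526]
orientation: [0.223, -3.134, 0.0]
force: [-0.2, 0.7, -0.2]
opening: 0.0607
gripper_force: 0.0
```

arm_command(increments="0.35 0 0 0 0;0.35 0 0 0 0;0.35 0 0 0 0;0.35 0 0 0 0;0.35 0 0 0 0")

```text
t: 15.85
tool_pos: [0.5899, 0.2334, 0.3526]
orientation: [0.223, -3.134, -0.0]
force: [-0.2, -0.4, 0.3]
opening: 0.0605
gripper_force: 0.0
```

arm_command(increments="0.35 0 0 0 0;0.35 0 0 0 0;0.35 0 0 0 0;0.35 0 0 0 0;0.35 0 0 0 0")

```text
t: 16.35
tool_pos: [0.5899, 0.2334, 0.3526]
orientation: [0.223, -3.134, -0.0]
force: [-0.4, -0.6, 0.8]
opening: 0.0609
gripper_force: 0.0
```

```bash
cat > sw.py <<'E'
from h import *
r=[]
for i in range(14):
    h=cv2.cvtColor(robot.read_camera("wrist"),cv2.COLOR_BGR2HSV)
    k,l,st,c=cv2.connectedComponentsWithStats(cv2.inRange(h,(20,150,80),(35,255,255)))
    j=[q for q in range(1,k) if st[q,4]>500 and 200<c[q,0]<480][0];r.append(c[j].round(2).tolist())
print(r,robot.read_state()["t"])
E
python3 sw.py
```

```text
[[329.23, 124.04], [329.27, 124.07], [329.22, 124.05], [329.24, 124.05], [329.25, 124.06], [329.32, 124.08], [329.28, 124.06], [329.26, 124.06], [329.3, 124.07], [329.24, 124.04], [329.18, 124.08], [329.17, 124.06], [329.31, 124.04], [329.26, 124.08]] 17.05
```

Still to within 0.1 pixel over 0.7 s. I'm handing the job in.

```bash
python3 -c "
from plant import robot
print(robot.close_job())"
```

```text
the job is handed in; nothing more can be done
None
```

The ear defenders hang upright and still over the middle of the rail's bar, one cup on each side, with the gripper clear; the job was handed in at about 17 s, and no verdict was returned.

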